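# Line up a hinge leaf on the jamb and hold it for the pin

## Task

The hinge pin sticks into the gap between the two fixed knuckles on the wooden jamb block: first turn the knob on the pin housing anticlockwise (seen from above) to its end stop to draw the pin back. Then pick up the loose hinge leaf that has one single knuckle, not the spare leaf with two, and bring its knuckle in between the two fixed ones with the leaf level, the same side up as it lay, and pointing straight away from the block, so that all three knuckle holes are in line for the pin. Finish while still holding the leaf there in the gripper, in the air and still, with the pin left drawn back and the spare leaf, tape roll, spanner, red pliers and aluminium block left where they are.

Things in the scene. Friction and masses are not known exactly. Their poses are not given: they have to be found in the camera images.
- jamb: Fixed fixture: wooden jamb block 62 x 100 x 70 mm high with a hinge leaf screwed on top. Origin on the bench under the middle of the hinge line; x into the block (roughly away from the robot), y along the hinge line, z up. Block at x = 13 to 75, y = -50 to 50 mm. Grey pin housing 46 x 50 x 92 mm high at x = 0, y = -85 mm, black knob on top. Nothing stands in front of x = -26 mm.
- gap_centre (a point): Middle of the 35 mm gap between the two fixed knuckles, on their axis, 80 mm above the bench (axes as jamb). Knuckles: tubes along y, 20 mm outside, 12 mm bore, at |y| = 17.5 to 37.5 mm; gap open above, below and in front. The fixed plate, 6 mm thick, underside 70 mm above the bench, begins 16 mm behind the axis. The loose leaf's bore belongs here.
- knob (a joint): Knob: 0 = anticlockwise end stop, pin drawn back inside the right fixed knuckle; grows clockwise seen from above, to 1.4 rad. Starts at 0.8 to 1.3. It drives the 8 mm hinge pin, with tapered nose, 14 mm per rad into the gap. It stays where left and takes about 0.04 N m to turn.
- knob_grip (a point): On the knob's axis, half way up its bar grip, 111 mm above the bench. Bar 40 mm long, 12 mm wide, from 99 to 121 mm above the bench, on a 42 mm round skirt; grip it across its 12 mm. The point's x axis runs along the bar and turns with it; at joint value 0 it lies along the jamb's x axis.
- leaf: Loose steel hinge leaf with ONE knuckle, about 150 g, lying flat. Plate 60 x 44 x 6 mm (x, y, z); origin at the centre of the plate's underside, x toward the knuckle, z up. Centre of mass about 14 mm from the origin toward the knuckle. Grip it across its 44 mm width, about 10 mm to the knuckle side of the plate's centre.
- leaf_bore (a point): Centre of the bore of the loose leaf's knuckle, at x = 46, y = 0, z = 10 mm in leaf (same axes). Knuckle: tube along y in the middle of the leaf's end, 20 mm outside, 12 mm bore, 30 mm long (2.5 mm play at either side in the gap), its bottom level with the plate's underside.
- spare_leaf: Spare steel hinge leaf, plate of the same size but with TWO short knuckles (12 mm each) at the +x end; it may lie in the place of the other. Leave it alone. Origin at the centre of the plate's underside.
- tape_roll: Small dark roll of tape, 51 mm across and 19 mm high, lying flat between the two loose leaves; leave it.
- spanner: Combination spanner 41 x 248 x 8 mm, lying near the front edge of the bench on the left; leave it.
- pliers_combi: Red-handled pliers 55 x 181 x 17 mm, behind the fixture; leave them.
- alu_block: Aluminium block 40 x 60 x 28 mm with holes, far right; leave it.

How it is judged:
On the way, in this order (a step that is already met when the one before it is completed fails the run):
1. the knob is turned anticlockwise to its end stop (value of joint knob below 0.07 rad), for 0.2 s.
2. the single-knuckle leaf is lifted in the gripper (height (world z) of leaf above 0.03 m and contact force between the fingers and leaf above 1 N), for 0.2 s.
At the end, for the whole second after the job is handed in: Knob within 0.08 rad of its anticlockwise stop; leaf held still in the gripper (over 2 N), bore centre within 4.5 mm of the gap centre, axes parallel within 0.1 rad, level within 0.12 rad, right side up, pointing away from the block, pressing on the fixture with under 6 N (value of joint knob below 0.08 rad and distance between leaf_bore and gap_centre below 0.0045 m and angle between the y axis of leaf and the y axis of jamb, either way round below 0.1 rad and angle between leaf's own z axis and vertical below 0.12 rad and x of leaf in the frame of jamb below -0.03 m and contact force between the fingers and leaf above 2 N and contact force between leaf and jamb below 6 N and linear speed of leaf below 0.03 m/s); the arm keeps its last pose, push and grip.
It fails at once if the spare leaf is moved more than 30 mm (distance of spare_leaf from where it was at the start of the episode above 0.03 m).
It fails at once if the tape roll is moved more than 30 mm (distance of tape_roll from where it was at the start of the episode above 0.03 m).
It fails at once if the spanner is moved more than 30 mm (distance of spanner from where it was at the start of the episode above 0.03 m).
It fails at once if the red pliers are moved more than 30 mm (distance of pliers_combi from where it was at the start of the episode above 0.03 m).
It fails at once if the aluminium block is moved more than 30 mm (distance of alu_block from where it was at the start of the episode above 0.03 m).
It also fails if it takes over 64 s, if anything falls off the work surface, if the arm or the gripper's body presses on something with over 40 N, if the wrist force passes 120 N, or if a joint passes its speed limit or range.

## Robot

A 7-joint arm with a two-finger parallel gripper is mounted at the origin on a cart in front of the work surface, level with it; the furniture and walls round the work are solid. World frame = base frame: x ahead of the robot, y to its left, z up, the work surface at z = 0. Lengths are in m, angles in rad, forces in N, time in s.
With the tool pointing down it reaches from about 0.35 to 0.9 m from the base axis. Payload 19.9 kg.
Tool frame: the origin (TCP) lies between the finger pads; the fingertips stand 19 mm ahead of it and the grasp point (between the pads) is the TCP; z points along the fingers, y is the direction in which the jaws open and shut (so a half turn about z gives the same grasp; the last joint's range is limited). The gripper opens to 94 mm and grips with 3 to 60 N. Pads are 16 mm wide; open, the fingers measure 119 mm over their backs; the gripper's body (75 mm by 177 mm) begins 78 mm behind the grasp point.
Start: joints at [1.115, 0.417, -0.01, 1.614, 0.005, 1.111, -0.053], TCP at [0.251, -0.572, 0.203] pointing down, gripper open.
Joint ranges: [-2.81, 2.81], [-0.39, 2.02], [-1.27, 1.25], [0.06, 2.57], [-1.19, 4.33], [0.19, 2], [-2.82, 2.82]. Speed limits (rad/s): [1.89, 1.89, 2.39, 2.39, 3.01, 3.01, 3.01].

## Interface

Orientations are given as a 3x3 rotation matrix whose columns are the frame's x, y, z axes.
In Python, from rig import robot gives the robot as it stands. Calls block until the motion is done:
- robot.move_ptp(position, orientation): joint-space move of the TCP to a pose.
- robot.move_linear(position, velocity=0.15, frame=None, threshold=None): straight line of the TCP; frame=None keeps the orientation; velocity is the mean speed in m/s. With threshold (N) it stops when the force on the tool has changed by that much, and returns True; else False.
- robot.goto_joints(angles): joint-space move.
- robot.gripper_to(opening): finger opening in m; the grip force is fixed at half the most; returns when the fingers have stopped.
- robot.pause(seconds).
- robot.ik(position, orientation): joint angles nearest the present ones, or None.
- robot.get_state(): the state.
- robot.grab_frame(name): name is "scene" or "top"; returns the picture (480x640x3 uint8, red, green, blue); there is no depth.
- robot.camera_info(name): a dict with "fx", "fy", "cx", "cy" (pixels), "dist" ([k1, k2, p1, p2, k3] as OpenCV has them; the pictures are not rectified), "rvec" (rotation vector, rad) and "tvec" (3), from world to camera coordinates, as OpenCV has them. Camera axes: x right, y down, z forward; pixel columns grow to the right and rows downward; lengths in m; the calibration is good to about 2 mm. A picture is of the moment at which its call begins. camera_info takes no time and is no camera call.
A pose or a line that the arm cannot do raises robot.PlanningError and nothing moves.
- robot.sign_off(): hands the job in, once; it reports no verdict.
The state is a dict: "time": time; "qpos": joint angles; "joint_vel": joint speeds; "effort": joint torques, N m; "ee_pos": TCP position; "tool_rot": TCP orientation; "force": force on the tool from outside, world axes, zero at the start; "moment": the same for the moment, N m; "opening": finger opening in m.
Only numpy, scipy, OpenCV 4.12 (cv2) and the standard library are available. Lean on these libraries where they do the work, as an engineer would, in place of code of your own. Each camera call takes 0.05 s, during which the arm holds its last target. There are 200 camera calls.

## Working session

There is one attempt and no reset: what is moved stays moved. The work goes in short steps, each a Python script; the robot and the scene stay as the last script left them, time stands still between calls to the robot, and variables do not carry over. Pictures are saved under pics/ and viewed, about 8 in all and at most 12, crops included, and the job is handed in when it is done.

```bash
mkdir -p pics; ls; python3 - <<'E'
from rig import robot
import cv2
s=robot.get_state(); print(s)
for n in("scene","top"):
    cv2.imwrite(f"pics/{n}0.png",robot.grab_frame(n)[:,:,::-1]); print(robot.camera_info(n))
E
```

```text
pics
{'time': 0.0, 'qpos': array([ 1.11546132,  0.41798769, -0.01032521,  1.6141638 ,  0.0047095 ,
        1.11070388, -0.05301101]), 'joint_vel': array([-5.99825178e-04,  1.98676145e-04,  8.09928280e-04, -1.57032605e-03,
        8.01530637e-04, -5.24452847e-04,  2.86201243e-06]), 'effort': array([ 1.30937835e-03, -8.51245451e+01,  6.39985688e-01, -4.25995946e+01,
       -4.88574011e-02,  1.86850730e-02,  8.64844742e-05]), 'ee_pos': array([ 0.25117205, -0.57189397,  0.20272099]), 'tool_rot': array([[ 9.15576649e-01,  4.02143087e-01, -5.80694967e-04],
       [ 4.02143496e-01, -9.15576000e-01,  1.09433224e-03],
       [-9.15922312e-05, -1.23546775e-03, -9.99999233e-01]]), 'force': array([0.16062931, 0.61686891, 0.60498185]), 'moment': array([-0.0284927 ,  0.04100829,  0.0484977 ]), 'opening': 0.09404950242471719}
{'fx': 548.441083240609, 'fy': 548.441083240609, 'cx': 316.1917436122011, 'cy': 238.67075676386776, 'dist': array([-0.13142374,  0.        ,  0.        ,  0.        ,  0.        ]), 'rvec': array([ 1.93551005, -1.16996386,  0.6030207 ]), 'tvec': array([-0.33100717,  0.34714893,  1.09095989])}
{'fx': 464.67045776334356, 'fy': 464.67045776334356, 'cx': 317.6469640265963, 'cy': 237.03954308152439, 'dist': array([-0.02484815,  0.        ,  0.        ,  0.        ,  0.        ]), 'rvec': array([ 2.12490959, -1.94119696,  0.33800109]), 'tvec': array([-0.13607682,  0.59214698,  1.21841065])}
```

View pics/top0.png

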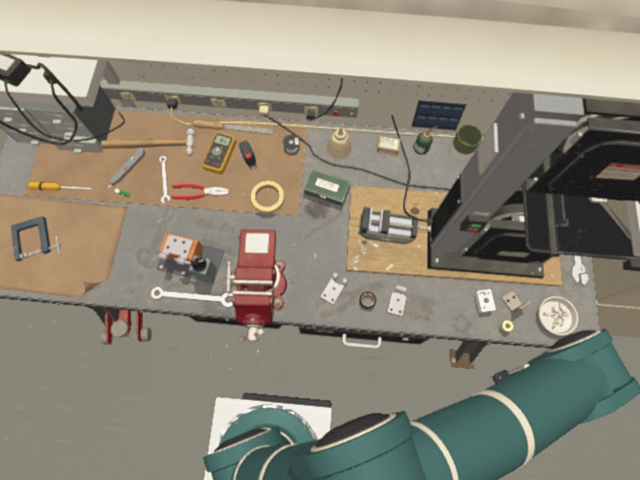

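View pics/scene0.png

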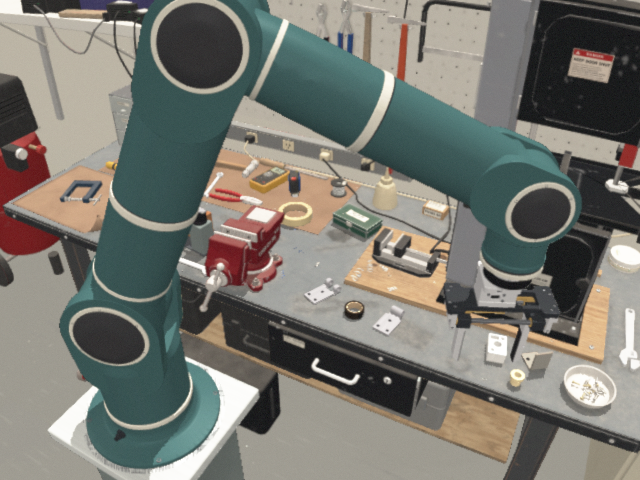

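The top view shows the jamb near (180,245) and the knob near (200,262), with the vise just right of it. The leaves lie at (333,290) and (397,300), the tape at (368,300) and the spanner at (190,295). I'll enlarge those regions.

```bash
cat > h.py <<'E'
import cv2, numpy as np
from rig import robot
def cam(n):
    c=robot.camera_info(n); K=np.array([[c['fx'],0,c['cx']],[0,c['fy'],c['cy']],[0,0,1.]])
    return K,c['dist'],c['rvec'],c['tvec'],cv2.Rodrigues(c['rvec'])[0]
def px2w(n,px,z):
    K,d,rv,t,R=cam(n); p=cv2.undistortPoints(np.array(px,float).reshape(-1,1,2),K,d).reshape(-1,2)
    D=np.c_[p,np.ones(len(p))]@R; C=-R.T@t
    return C+D*((z-C[2])/D[:,2])[:,None]
def w2px(n,P):
    K,d,rv,t,R=cam(n); return cv2.projectPoints(np.array(P,float).reshape(-1,1,3),rv,t,K,d)[0].reshape(-1,2)
def crop(n,src,x0,y0,w,h,s):
    return cv2.resize(src[y0:y0+h,x0:x0+w],None,fx=s,fy=s,interpolation=cv2.INTER_CUBIC)
E
python3 - <<'E'
from h import *
t=cv2.imread('pics/top0.png'); s=cv2.imread('pics/scene0.png')
a=crop('t',t,140,220,100,75,8)
b=crop('t',t,310,265,100,60,8)
c=crop('s',s,290,270,130,80,6)
cv2.imwrite('pics/c1.png',cv2.resize(a,(800,600)))
o=np.zeros((600,800,3),np.uint8); o[:300,:500]=cv2.resize(b,(500,300)); o[300:,:487]=cv2.resize(c,(487,300)); 
cv2.imwrite('pics/c2.png',o)
print(px2w('top',[(180,245),(200,262)],0.1),px2w('top',[(333,290),(397,300),(368,300),(190,295),(255,240),(230,290)],0.0))
E
```

```text
[[0.54314888 0.30317879 0.1       ]
 [0.49894743 0.23820655 0.1       ]] [[ 0.47642475 -0.13959209  0.        ]
 [ 0.46348055 -0.32932476  0.        ]
 [ 0.45584457 -0.24431961  0.        ]
 [ 0.42304949  0.27837372  0.        ]
 [ 0.61033603  0.11055416  0.        ]
 [ 0.44874024  0.1633032   0.        ]]
```

View pics/c1.png

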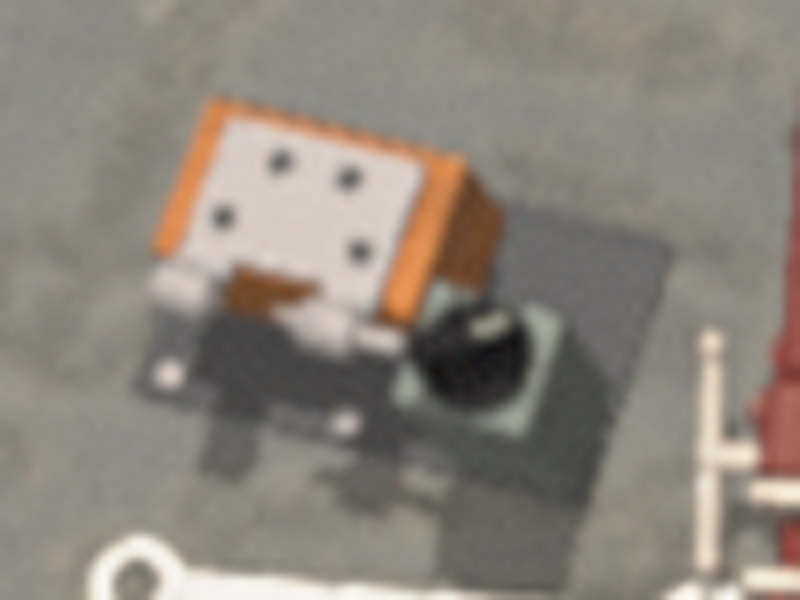

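View pics/c2.png

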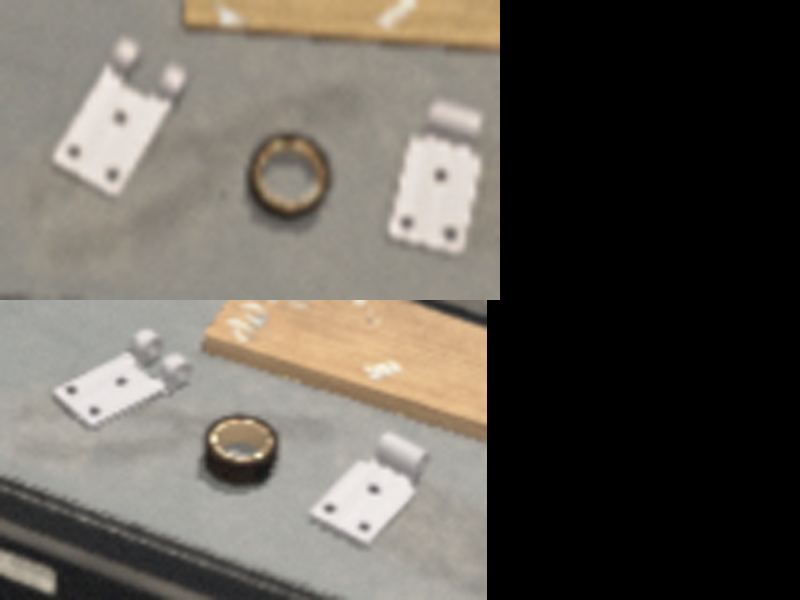

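The crops show that the right leaf, at top px (397,300), is the single-knuckle one, and the left leaf has two knuckles. The jamb's top corners and the black knob with its white mark, at crop (490,320), are clear. Next I'll work out the poses by casting rays onto planes and fitting.

```bash
cat >> h.py <<'E'
def fit2d(model,world):
    m=np.array(model,float)[:,:2]; w=np.array(world)[:,:2]; mc,wc=m.mean(0),w.mean(0)
    U,S,Vt=np.linalg.svd((m-mc).T@(w-wc)); R=(U@np.diag([1,np.linalg.det(U@Vt)])@Vt).T
    t=wc-R@mc; return t,np.arctan2(R[1,0],R[0,0]),(w-(m@R.T+t))*1000
def tri(a,b):
    P=[]
    for n,p in(("top",a),("scene",b)):
        K,d,rv,t,R=cam(n); P.append((np.c_[R,t],cv2.undistortPoints(np.array([[p]],float),K,d).reshape(2,1)))
    X=cv2.triangulatePoints(P[0][0],P[1][0],P[0][1],P[1][1]).ravel(); return X[:3]/X[3]
E
python3 - <<'E'
from h import *
np.set_printoptions(precision=4,suppress=True)
f=lambda L,s,x,y:[(a/s+x-0.5+.5/s,b/s+y-.5+.5/s) for a,b in L]
# block top: rear-left, rear-right, front-right, front-left
w=px2w('top',f([(215,100),(465,155),(400,325),(155,250)],8,140,220),0.07)
print('jamb',*fit2d([(.075,.05),(.075,-.05),(.013,-.05),(.013,.05)],w))
w=px2w('top',f([(388,235),(464,251),(479,145),(408,137)],5,310,265),0.006)
print('leafT',*fit2d([(-.03,.022),(-.03,-.022),(.03,-.022),(.03,.022)],w))
sc=487/780*6
w=px2w('scene',[(a/sc+290,(b-300)/3.75+270) for a,b in [(312,513),(368,543),(415,490),(368,462)]],0.006)
print('leafS',*fit2d([(-.03,.022),(-.03,-.022),(.03,-.022),(.03,.022)],w))
kc=px2w('top',f([(472,357)],8,140,220),0.105); print('knob',kc, px2w('top',f([(490,320)],8,140,220),0.121))
print('vise label',tri((258,243),(263,214)))
E
```

```text
jamb [0.5071 0.3259] -0.17241556684098802 [[-1.6966 -2.1004]
 [ 2.8135  1.572 ]
 [-1.82    2.9444]
 [ 0.703  -2.4159]]
leafT [ 0.4534 -0.3274] -0.11298014356920655 [[-0.5516  0.9992]
 [-0.9805  0.3998]
 [ 2.7229  0.2311]
 [-1.1907 -1.6301]]
leafS [ 0.4482 -0.3294] -0.20969734976595453 [[-0.2843 -1.4742]
 [ 0.7315  0.652 ]
 [-0.7641  3.853 ]
 [ 0.3169 -3.0308]]
knob [[0.491  0.2397 0.105 ]] [[0.5004 0.2313 0.121 ]]
vise label [0.5616 0.0803 0.1243]
```

```bash
python3 - <<'E'
from h import *
im=np.mean([robot.grab_frame("top").astype(float) for _ in range(8)],0)[:,:,::-1]
np.save('avg.npy',im)
c=im[240:280,158:218]; c=255*np.clip(c/255,0,1)**0.5
cv2.imwrite('pics/k1.png',cv2.resize(c,(780,520),interpolation=cv2.INTER_CUBIC))
for n in("top","scene"):
    K,d,rv,t,R=cam(n); print(n,-R.T@t)
E
```

```text
top [ 0.16628587 -0.11245623  1.34661875]
scene [-0.45309803 -0.60821284  0.91926652][ WARN:0@12.978] global loadsave.cpp:1063 imwrite_ Unsupported depth image for selected encoder is fallbacked to CV_8U.
```

View pics/k1.png

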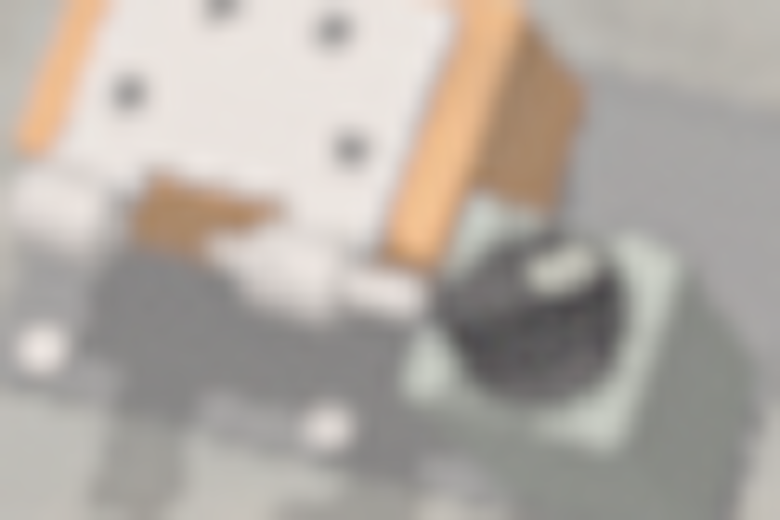

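The knob's white mark runs from crop (530,280) to (595,255), at the right end of the bar. The bar's other end is near (445,305).

```bash
python3 - <<'E'
from h import *
np.set_printoptions(precision=4,suppress=True)
f=lambda L:[((a+.5)/13+157.5,(b+.5)/13+239.5) for a,b in L]
w=px2w('top',f([(532,281),(595,256),(445,305)]),0.121); print(w)
d=w[1]-w[0]; print('mark ang',np.arctan2(d[1],d[0])); d=w[1]-w[2]; print('bar ang',np.arctan2(d[1],d[0]), 'mid',(w[1]+w[2])/2)
# housing top corners z=.092: right-rear(680,240) right-front(612,450) left-front(405,395)
print('housing',px2w('top',f([(680,245),(612,450),(405,398)]),0.092))
# knuckles axis at z~.09 top line: left knuckle, right knuckle centres
for yaw in(-.17,-.2,-.22):
  t=np.array([.5071,.3259]);
  c,s=np.cos(yaw),np.sin(yaw); R=np.array([[c,-s],[s,c]])
  print(yaw,'knobpred',t+R@[0,-.085])
E
```

```text
[[0.4953 0.2369 0.121 ]
 [0.502  0.2246 0.121 ]
 [0.4885 0.2543 0.121 ]]
mark ang -1.0755217160713892
bar ang -1.1429041335131958 mid [0.4952 0.2395 0.121 ]
housing [[0.5141 0.2146 0.092 ]
 [0.4675 0.2216 0.092 ]
 [0.4748 0.2679 0.092 ]]
-0.17 knobpred [0.4927 0.2421]
-0.2 knobpred [0.4902 0.2426]
-0.22 knobpred [0.4886 0.2429]
```

The housing centre, block corners and knob mark agree. The jamb is at about (0.5075, 0.3255) with yaw −0.165, the knob at (0.494, 0.241), and the bar at about −1.11 rad, which puts the joint near 0.94. I'll grip above the skirt, with the tips at z ≥ 0.101.

```bash
cat >> h.py <<'E'
J=np.array([.5075,.3255]); YAW=-.165
def rot(a):
    c,s=np.cos(a),np.sin(a); return np.array([[c,s,0],[s,-c,0],[0,0,-1.]])
def jw(x,y,z):
    c,s=np.cos(YAW),np.sin(YAW); return np.array([J[0]+c*x-s*y,J[1]+s*x+c*y,z])
def st(m=''):
    s=robot.get_state(); R=s['tool_rot']; print(m,'t%.2f'%s['time'],s['ee_pos'].round(4),'ang%.3f'%np.arctan2(R[1,0],R[0,0]),'F',s['force'].round(1),'M',s['moment'].round(2),'op%.4f'%s['opening'],'q7 %.2f'%s['qpos'][6]); return s
E
python3 - <<'E'
from h import *
K=[.494,.241]; a=-1.11
st()
q=robot.ik([*K,.22],rot(a)); q2=robot.ik([*K,.22],rot(a+np.pi)); print(q,q2)
robot.gripper_to(.06)
robot.move_ptp([*K,.22],rot(a)); st('above')
print(robot.move_linear([*K,.121],velocity=.1,threshold=12)); st('down')
E
```

```text
t0.50 [ 0.2513 -0.5722  0.2033] ang0.414 F [ 0.6 -0.7  0.8] M [-0.05  0.02 -0.01] op0.0943 q7 -0.05
[-1.34119727  0.44701501  1.08758267  1.80961674 -0.43274146  1.15003052
 -2.79169162] [ 0.32835937  0.46864598 -1.09109976  1.75903969  0.44629894  1.18992582
 -0.42977538]
above t4.60 [0.4942 0.2405 0.22  ] ang-1.111 F [-0.4 -0.2 -1. ] M [ 0.09  0.05 -0.  ] op0.0601 q7 -2.79
False
down t5.74 [0.4943 0.2411 0.1215] ang-1.110 F [-0.4  0.2 -0.7] M [0.1  0.01 0.03] op0.0599 q7 -2.69
```

```bash
python3 - <<'E'
from h import *
K=[.494,.241]
print(robot.get_state()['qpos'].round(2))
for a in(-.8,-.5,-.1,0): print(a,robot.ik([*K,.121],rot(a)))
robot.gripper_to(0.0); st('grip')
E
```

```text
[-1.24  0.56  0.97  1.9  -0.56  0.98 -2.69]
-0.8 [-1.1957904   0.52901324  0.89536164  1.90114222 -0.50394016  0.95388987
 -2.43505109]
-0.5 [-1.14531862  0.49899563  0.81967213  1.89981926 -0.44927606  0.93628073
 -2.18301744]
-0.1 [-1.07424763  0.46599777  0.71850592  1.897855   -0.38146952  0.91812082
 -1.84292732]
0 [-1.05679987  0.45919358  0.69440132  1.89735585 -0.36611434  0.91454999
 -1.75654295]
grip t6.73 [0.494 0.241 0.121] ang-1.110 F [ 0.1 -0.4  0.1] M [ 0.1  -0.04  0.01] op0.0006 q7 -2.69
```

The gripper closed to 0.6 mm, so it missed the bar. I'll look from both views.

```bash
python3 - <<'E'
from h import *
t=robot.grab_frame("top")[:,:,::-1]; s=robot.grab_frame("scene")[:,:,::-1]
cv2.imwrite('pics/top1.png',t); cv2.imwrite('pics/scene1.png',s)
print(w2px('top',[.494,.241,.121]),w2px('scene',[.494,.241,.121]))
cx,cy=w2px('scene',[.494,.241,.121])[0].astype(int)
o=np.zeros((500,800,3),np.uint8)
a=cv2.resize(t[220:295,150:230],(400,375),interpolation=cv2.INTER_CUBIC)
x0=max(cx-40,0);b=cv2.resize(s[cy-50:cy+50,x0:x0+80],(400,500),interpolation=cv2.INTER_CUBIC)
o[:375,:400]=a;o[:,400:]=b; cv2.imwrite('pics/v1.png',(255*(o/255.)**.6).astype(np.uint8))
E
```

```text
[[196.91153803 261.49145419]] [[199.08129382 212.04345978]]
```

View pics/v1.png

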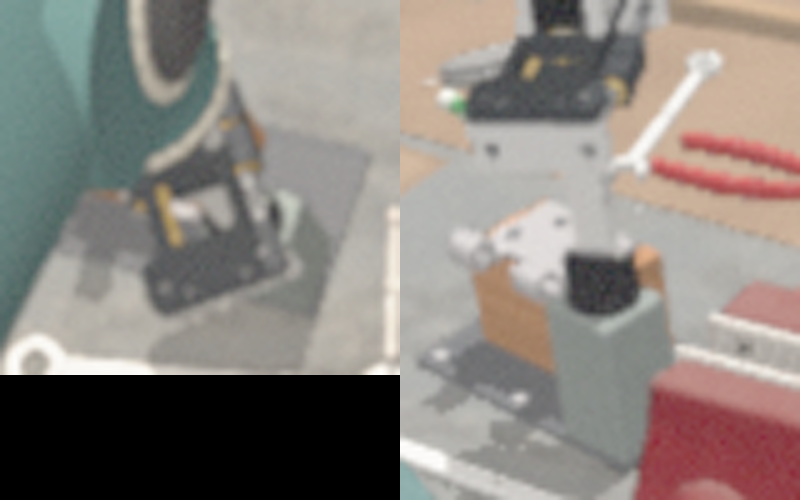

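```bash
python3 - <<'E'
from h import *
st()
f=lambda n,P:((w2px(n,P)-([159,162] if n=='scene' else [150,220]))*5+([400,0] if n=='scene' else 0)).round(0).tolist()
for n in('scene','top'):
  print(n,'fingertip/tcp/body z .102 .121 .199',f(n,[[.494,.241,z] for z in(.102,.121,.199)]))
  c,s=np.cos(-1.11)*.02,np.sin(-1.11)*.02
  print('bar ends top, bottom',f(n,[[.494+c,.241+s,.121],[.494-c,.241-s,.121],[.494+c,.241+s,.099],[.494-c,.241-s,.099]]))
  h=[jw(x,-.085+y,.092) for x,y in((-.023,.025),(-.023,-.025),(.023,-.025),(.023,.025))]; print('housing top',f(n,h))
  print('gap knuckles',f(n,[jw(0,y,.08) for y in(-.0375,-.0175,.0175,.0375)]))
E
```

```text
t6.83 [0.494 0.241 0.121] ang-1.110 F [ 0.5 -0.1  0.1] M [ 0.07 -0.07 -0.02] op0.0004 q7 -2.69
scene fingertip/tcp/body z .102 .121 .199 [[605.0, 280.0], [600.0, 250.0], [583.0, 125.0]]
bar ends top, bottom [[637.0, 251.0], [564.0, 250.0], [642.0, 285.0], [569.0, 284.0]]
housing top [[543.0, 298.0], [606.0, 330.0], [668.0, 292.0], [605.0, 261.0]]
gap knuckles [[549.0, 284.0], [525.0, 272.0], [484.0, 252.0], [461.0, 240.0]]
top fingertip/tcp/body z .102 .121 .199 [[243.0, 217.0], [235.0, 207.0], [199.0, 165.0]]
bar ends top, bottom [[270.0, 195.0], [199.0, 220.0], [278.0, 206.0], [209.0, 231.0]]
housing top [[190.0, 250.0], [274.0, 272.0], [301.0, 195.0], [217.0, 174.0]]
gap knuckles [[171.0, 208.0], [138.0, 199.0], [80.0, 184.0], [48.0, 176.0]]
```

```bash
python3 - <<'E'
from h import *
K=[.494,.241]
robot.move_linear([*K,.15],velocity=.1)
robot.gripper_to(.036); st('open')
print(robot.move_linear([*K,.106],velocity=.03,threshold=6)); st('contact')
E
```

```text
open t8.00 [0.494 0.241 0.15 ] ang-1.110 F [-0.2  0.6 -0.5] M [ 0.09 -0.02 -0.  ] op0.0357 q7 -2.72
False
contact t9.62 [0.4941 0.2411 0.1061] ang-1.110 F [-0.3 -0.2 -0.1] M [ 0.16  0.01 -0.02] op0.0359 q7 -2.68
```

```bash
python3 - <<'E'
from h import *
robot.gripper_to(0); s=st('closed')
if s['opening']<.006:
    t=robot.grab_frame("top")[:,:,::-1]; s=robot.grab_frame("scene")[:,:,::-1]
    b=cv2.resize(s[130:270,140:260],(514,600),interpolation=cv2.INTER_CUBIC)
    cv2.imwrite('pics/v2.png',(255*(b/255.)**.6).astype(np.uint8))
    cv2.imwrite('pics/top2.png',t)
E
```

```text
closed t10.12 [0.4946 0.2416 0.1061] ang-1.110 F [ 5.3  3.1 -4.9] M [ 0.89 -1.24 -0.01] op0.0118 q7 -2.68
```

Gripped at 11.8 mm, so the tips don't reach as far past the TCP as stated. I'll turn anticlockwise in steps and watch the moment.

```bash
python3 - <<'E'
from h import *
K=[.4953,.2420,.106]
for a in(-.8,-.5,-.3,-.15,-.1,-.06):
    robot.move_linear(K,velocity=.05,frame=rot(a)) ; s=st(a)
    if abs(s['moment'][2])>.6 and a>-.25: break
E
```

```text
-0.8 t10.57 [0.4951 0.2417 0.1061] ang-0.804 F [-3.9 -1.4  5.4] M [-0.6   1.2   0.07] op0.0116 q7 -2.42
-0.5 t11.03 [0.4953 0.242  0.106 ] ang-0.506 F [-3.  -0.2  6.1] M [-0.41  0.9   0.01] op0.0121 q7 -2.17
-0.3 t11.38 [0.4954 0.2422 0.1061] ang-0.307 F [-2.3 -0.7  5.9] M [-0.04  0.68  0.05] op0.0113 q7 -2.00
-0.15 t11.68 [0.4954 0.2423 0.1061] ang-0.157 F [-2.1  1.1  5.4] M [0.33 0.51 0.02] op0.0115 q7 -1.88
-0.1 t11.93 [0.4954 0.2423 0.1061] ang-0.108 F [-2.6  1.5  6.2] M [ 0.38  0.45 -0.32] op0.0118 q7 -1.83
-0.06 t12.18 [0.4955 0.2423 0.1061] ang-0.068 F [-1.2  1.9  5.6] M [ 0.4   0.47 -0.54] op0.0119 q7 -1.80
```

The knob reached its stop: the moment builds from about −0.16 rad, which matches the yaw. Next I'll release it and refine the leaf pose numerically from the averaged top picture.

```bash
sed -i 's/^J=.*/J=np.array([.5088,.3262]); YAW=-.165/' h.py; python3 - <<'E'
from h import *
np.set_printoptions(precision=4,suppress=True)
robot.gripper_to(.04); robot.move_linear([.4950,.2424,.22],velocity=.15); st('up')
def leaf(im,n,x0,y0,w,h):
    g=cv2.resize(im[y0:y0+h,x0:x0+w].astype(np.float32).min(2),None,fx=6,fy=6,interpolation=cv2.INTER_CUBIC)
    m=(g>165).astype(np.uint8); cs,_=cv2.findContours(m,0,cv2.CHAIN_APPROX_NONE); c=max(cs,key=cv2.contourArea)
    p=(c.reshape(-1,2)+.5)/6-.5+[x0,y0]
    w=px2w(n,p,.006)[:,:2]; r=cv2.minAreaRect((w*1000).astype(np.float32)); print(n,r,len(p), 'bench',np.median(g))
    cv2.imwrite(f'pics/m_{n}.png',m*255); return w
s=np.mean([robot.grab_frame("scene").astype(float) for _ in range(6)],0)
t=np.mean([robot.grab_frame("top").astype(float) for _ in range(6)],0)
leaf(t,'top',380,275,32,45); leaf(s,'scene',365,298,50,45)
a=cv2.resize(t[270:322,378:418,::-1],(400,520),interpolation=cv2.INTER_CUBIC)
b=cv2.resize(s[300:340,370:410,::-1],(400,400),interpolation=cv2.INTER_CUBIC)
o=np.zeros((520,800,3));o[:,:400]=a;o[:400,400:]=b;cv2.imwrite('pics/l1.png',np.clip(o,0,255).astype(np.uint8))
for y in(-.16,-.1):
  for p in(0,np.pi): print(robot.ik([.46,-.33,.2],rot(y+p)))
E
```

```text
up t13.71 [0.4946 0.2423 0.2192] ang-0.060 F [-0.4  0.1 -1.3] M [ 0.04  0.04 -0.03] op0.0399 q7 -1.90
top ((452.97216796875, -328.0719909667969), (46.22329330444336, 64.62994384765625), 79.54969024658203) 396 bench 140.39554
scene ((452.2156677246094, -326.3066711425781), (44.98362731933594, 66.18504333496094), 79.37030029296875) 362 bench 144.48431
[-0.198   0.4882  1.022   1.7912 -0.4596  1.1243 -0.753 ]
[ 0.021   0.3783  0.6931  1.7854 -0.2716  1.0753  2.2208]
[-0.1854  0.4783  1.0005  1.7909 -0.4451  1.1193 -0.7058]
[ 0.0274  0.3764  0.6845  1.7852 -0.2675  1.0746  2.2771]
```

View pics/l1.png

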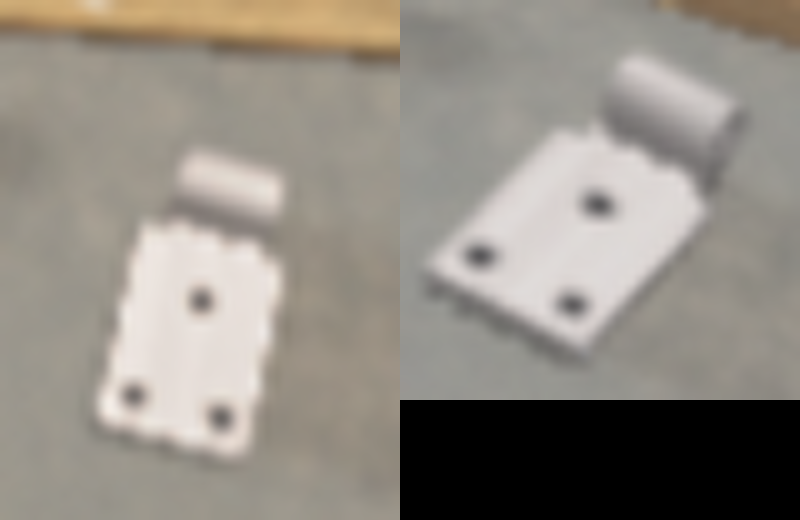

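Both masks agree: the plate centre is at about (0.453, −0.327) and the yaw about −0.183. The picture confirms the single knuckle points away from the robot. Next I'll descend over it, feeling for the bench.

```bash
python3 - <<'E'
from h import *
G=[.4628,-.3290]; a=-.183
robot.move_ptp([*G,.15],rot(a)); robot.gripper_to(.066); st('above')
robot.move_linear([*G,.035],velocity=.12,threshold=10)
print(robot.move_linear([*G,-.004],velocity=.02,threshold=5)); st('touch')
E
```

```text
above t16.98 [ 0.4628 -0.329   0.15  ] ang-0.183 F [-0.6 -0.5 -0.5] M [ 0.06  0.06 -0.02] op0.0662 q7 -0.75
True
touch t19.75 [ 0.4628 -0.329  -0.0018] ang-0.183 F [-1.4  1.5  8.1] M [ 0.34  0.22 -0.04] op0.0660 q7 -0.60
```

The tips touch the bench at TCP z ≈ −0.001. I'll lift slightly, grip and raise.

```bash
python3 - <<'E'
from h import *
G=[.4628,-.3290]
robot.move_linear([*G,.0003],velocity=.03); st('free')
robot.gripper_to(.03); s=st('grip')
robot.move_linear([*s['ee_pos'][:2],.05],velocity=.05); s=st('lift')
robot.move_linear([*s['ee_pos'][:2],.18],velocity=.12); s=st('up'); 
E
```

```text
free t20.00 [ 4.629e-01 -3.290e-01  4.000e-04] ang-0.183 F [-0.4  1.3  0.1] M [ 0.05  0.02 -0.05] op0.0659 q7 -0.61
grip t20.49 [ 4.627e-01 -3.290e-01  2.000e-04] ang-0.183 F [ 0.7 -0.3 -1.5] M [0.01 0.03 0.01] op0.0433 q7 -0.61
lift t21.63 [ 0.4626 -0.3288  0.0497] ang-0.183 F [ 0.5  0.3 -1.1] M [ 0.05 -0.02  0.03] op0.0432 q7 -0.66
up t22.87 [ 0.4623 -0.3286  0.1793] ang-0.183 F [-0.6  0.2 -1.3] M [ 0.05 -0.01  0.02] op0.0433 q7 -0.78
```

Gripped at 43.3 mm and carrying about 1.3 N. Next I'll move to the front of the gap and check with both cameras.

```bash
python3 - <<'E'
from h import *
R=rot(YAW)
robot.move_linear([.4623,-.3286,.22],velocity=.15)
robot.move_ptp(jw(-.036-.045,0,.2),R); st('above')
robot.move_linear(jw(-.036-.030,0,.0703),velocity=.1,threshold=10); st('front')
t=np.mean([robot.grab_frame("top").astype(float) for _ in range(4)],0)
s=np.mean([robot.grab_frame("scene").astype(float) for _ in range(4)],0)
np.save('t3.npy',t); np.save('s3.npy',s)
a=cv2.resize(t[225:285,145:205,::-1],(400,400),interpolation=cv2.INTER_CUBIC)
b=cv2.resize(s[185:245,160:220,::-1],(400,400),interpolation=cv2.INTER_CUBIC)
cv2.imwrite('pics/f1.png',(255*np.clip(np.hstack([a,b])/255,0,1)**.6).astype(np.uint8))
for n,o in(('top',(145,225)),('scene',(160,185))):
    print(n,((w2px(n,[jw(-.03,-.015,.08),jw(-.03,.015,.08),jw(0,-.0175,.08),jw(0,.0175,.08),jw(0,-.0375,.08),jw(0,.0375,.08)])-o)*400/60).round().tolist())
E
```

```text
above t25.67 [0.4295 0.3387 0.2001] ang-0.166 F [-0.1 -0.2 -1. ] M [ 0.02  0.03 -0.06] op0.0434 q7 -1.97
front t27.12 [0.4439 0.3373 0.0708] ang-0.165 F [ 0.9 -0.1 -1.4] M [ 0.08  0.01 -0.01] op0.0430 q7 -1.82
top [[186.0, 294.0], [120.0, 276.0], [217.0, 230.0], [140.0, 210.0], [261.0, 241.0], [96.0, 198.0]]
scene [[103.0, 238.0], [56.0, 214.0], [161.0, 208.0], [106.0, 181.0], [193.0, 224.0], [76.0, 165.0]]
```

View pics/f1.png

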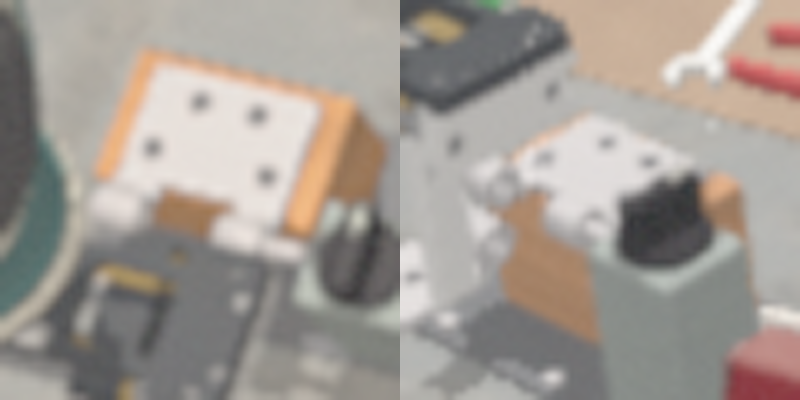

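The leaf knuckle in the scene view, at panel (95,235), and the fixed knuckle end, at (194,226), match the predictions within about a pixel. I'll insert gently, touch the fixed plate's edge to calibrate x (contact expected at bore x ≈ +6.8 mm), and back off.

```bash
python3 - <<'E'
from h import *
def jf(p):
    c,s=np.cos(YAW),np.sin(YAW); d=p[:2]-J; return [(1000*(c*d[0]+s*d[1]+.036)).round(2),(1000*(-s*d[0]+c*d[1])).round(2)]
print(robot.move_linear(jw(-.036,0,.0703),velocity=.03,threshold=5)); s=st('in'); print(jf(s['ee_pos']))
if abs(s['force'][:2]).max()<4:
    print(robot.move_linear(jw(-.036+.011,0,.0703),velocity=.012,threshold=4)); s=st('touch'); print(jf(s['ee_pos']))
E
```

```text
False
in t28.68 [0.4731 0.3322 0.0703] ang-0.165 F [-1.1  0.8 -2.2] M [ 0.06  0.07 -0.05] op0.0434 q7 -1.79
[np.float64(-0.2), np.float64(0.07)]
True
touch t29.37 [0.4811 0.3306 0.0698] ang-0.165 F [-0.3  0.4 -0.8] M [ 0.13  0.04 -0.05] op0.0435 q7 -1.79
[np.float64(7.9), np.float64(-0.18)]
```

```bash
python3 - <<'E'
from h import *
c,s_=np.cos(YAW),np.sin(YAW)
def jf(s):
    d=s['ee_pos'][:2]-J; return ((c*d[0]+s_*d[1]+.036)*1000).round(2),((-s_*d[0]+c*d[1])*1000).round(2)
for x in(.008,.0085,.009,.0095):
    r=robot.move_linear(jw(-.036+x,0,.0703),velocity=.012,threshold=8); robot.pause(.15); s=st(x); print(r,jf(s),'Fx %.1f'%(c*s['force'][0]+s_*s['force'][1]))
    if r or c*s['force'][0]+s_*s['force'][1]<-5: break
E
```

```text
0.008 t29.77 [0.4811 0.3307 0.0702] ang-0.165 F [-0.6 -0.7 -2.2] M [-0.03  0.24 -0.02] op0.0431 q7 -1.79
False (np.float64(7.91), np.float64(-0.09)) Fx -0.4
0.0085 t30.17 [0.4813 0.3307 0.0702] ang-0.165 F [-5.2 -0.8 -1. ] M [-0.02  1.25 -0.06] op0.0433 q7 -1.79
False (np.float64(8.18), np.float64(-0.07)) Fx -5.0
```

Contact came at 7.95 mm against the expected 6.8, so the x correction is +1.15 mm. Next is a quick sideways feel to centre y.

```bash
python3 - <<'E'
from h import *
c,s_=np.cos(YAW),np.sin(YAW)
def jf(s):
    d=s['ee_pos'][:2]-J; return ((c*d[0]+s_*d[1]+.036)*1000).round(2),((-s_*d[0]+c*d[1])*1000).round(2)
X=-.036+.00115
robot.move_linear(jw(X,0,.0703),velocity=.03)
ys=[]
for sg in(1,-1):
    for k in range(2,10):
        robot.move_linear(jw(X,sg*k*.0005,.0703),velocity=.02); robot.pause(.1)
        s=robot.get_state(); fy=-s_*s['force'][0]+c*s['force'][1]
        if sg*fy<-3.5: break
    ys.append(jf(s)[1]); print(sg,k,jf(s),'Fy %.1f'%fy,'t%.1f'%s['time'])
    robot.move_linear(jw(X,0,.0703),velocity=.03)
st()
E
```

```text
1 6 (np.float64(1.12), np.float64(2.62)) Fy -4.6 t32.3
-1 6 (np.float64(1.11), np.float64(-2.68)) Fy 4.1 t34.3
 t34.56 [0.4744 0.3318 0.0702] ang-0.165 F [-0.  -0.2 -1. ] M [ 0.01  0.02 -0.03] op0.0432 q7 -1.79
```

y is centred: contact at +2.6 and −2.7 mm, which matches the 2.5 mm play. One last look, then I'll hand in.

```bash
python3 - <<'E'
from h import *
robot.pause(.3)
s=np.mean([robot.grab_frame("scene").astype(float) for _ in range(4)],0)
b=cv2.resize(s[175:245,150:240,::-1],(720,560),interpolation=cv2.INTER_CUBIC)
cv2.imwrite('pics/g1.png',(255*np.clip(b/255,0,1)**.6).astype(np.uint8)); st()
E
```

```text
t35.06 [0.4744 0.3319 0.0703] ang-0.165 F [ 1.1  0.4 -1.7] M [ 0.07 -0.03 -0.03] op0.0432 q7 -1.79
```

View pics/g1.png

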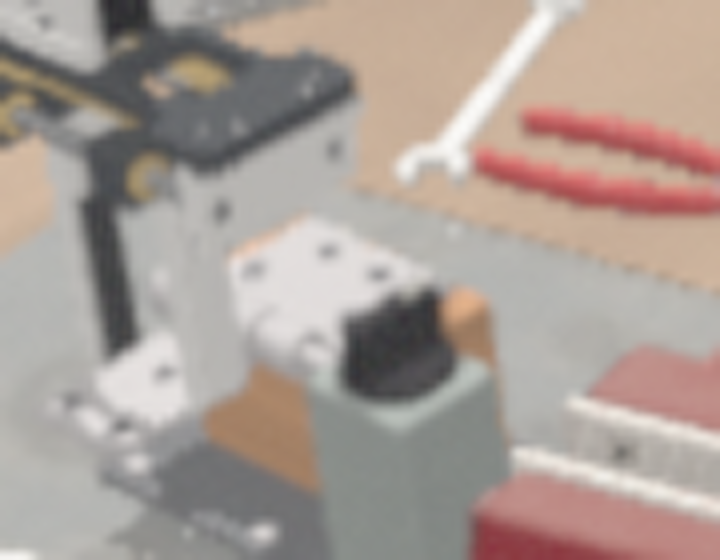

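The leaf sits level in the gripper with its tail end near (140,380), its knuckle is in the gap behind the finger, and the knob bar lies along the jamb's x axis. I'm handing in.

```bash
python3 -c "
from rig import robot
print(robot.sign_off())"
```

```text
the job is handed in; nothing more can be done
None
```

I turned the knob anticlockwise to its stop, then lifted the single-knuckle leaf and held its knuckle between the two fixed ones. I handed the job in at about 35 s with the leaf still gripped; no verdict was reported.

**Last checks:**
- **Knob:** the turning moment built up from about −0.16 rad, matching the jamb's yaw. The bar lay along the jamb's x axis in the final picture.
- **Along the block (x):** touching the fixed plate's edge showed the bore 1.15 mm short of where I had assumed. I corrected for that.
- **Sideways (y):** contact came at +2.6 and −2.7 mm, so the knuckle is centred in its 2.5 mm play.
- **Height and level:** I set the height as a 70 mm lift from the bench and did not check it against the fixture. I judged level only by eye in the final picture.
- **Grip and load:** the grip read 43.2 mm on the 44 mm leaf. The force reading was about the leaf's weight, so there was no sign of it pressing on the fixture.

**What disagreed:** the fingertips sit at about the TCP height, not 19 mm ahead of it. My first grip on the knob therefore closed on air above the bar; I went 15 mm lower and it held.

I did not measure the loose items again at the end; no move showed an unexpected contact with them.

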